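Snap a retaining clip onto a mixer spindle with a fork tool

TASK

Take the fork tool from its rest and use it to push the steel retaining clip, which lies on the tube-mixer drive unit, sideways into the groove of the spindle until it snaps fully home. Do not touch the clip with the gripper or arm. Then put the fork back in the two cradles of its rest, let go, and leave the other things on the bench where they are.

Things in the scene. Friction and masses are not known exactly. Their poses are not given: they have to be found in the camera images.
- unit: fixed tube-mixer drive unit, white housing with flat grey top plate 50 mm above the bench. Origin on the bench under the upright spindle; x is the push direction (from the clip's side to the spindle), z up. The top reaches from 150 mm before the spindle axis to 60 mm beyond it, 60 mm to either side (y)
- spindle (a point): point on the spindle's axis at the level of the unit's top plate, axes as the unit's. Steel spindle: a groove 24 mm in diameter runs from the plate to 16 mm above it; from there the spindle is 32 mm in diameter up to 60 mm above the plate
- clip_bore (a point): bore centre of the loose steel clip lying flat on the unit, half-way up its 12 mm thickness; on the spindle's axis when home. x points out of the open mouth, z up. 50 mm wide (y). Two spring arms reach 16 mm ahead of here; their rounded tips, 19 mm apart, spread to pass the groove (about 10 to 16 N of push), then snap shut, and the back of the bore stops on the spindle
- clip_back (a point): middle of the clip's flat back (34 mm behind clip_bore, half-way up), axes as the clip's. The two shoulders to be pushed lie 9 to 25 mm to either side (y) in this plane; between them a tab 18 mm wide runs 23 mm farther back
- fork_grip (a point): middle of the black handle of the loose fork tool (about 140 g), near its balance point: handle 130 mm long (x from -75 to +55 mm of here), 22 mm wide (y) and 22 mm high. x points to the prongs, z up. The prong ends lie 125 mm ahead of here and their mid height 16 mm below
- fork_tip (a point): point midway between the flat ends of the fork's two prongs, half-way up them, axes as the fork's. Prongs 10 mm thick (z), 10 mm wide, 26 mm apart (they straddle the clip's tab with 4 mm spare each side); the gap between them is 31 mm deep
- rest_mid (a point): where fork_grip is when the fork lies properly in its fixed grey rest, 51 mm above the bench; x the way the prongs point, z up. Two cradles, 12 mm thick, at x = -62 and +47 mm: slots 34 mm wide, floor 11 mm below here, cheeks up to 1 mm above here; 97 mm free between them for fingers, down to a foot plate 8 mm thick
- reagent_bottle: bystander: white reagent bottle, 52 mm across, 92 mm tall, origin under its centre
- calc: bystander: flat pocket calculator, 150 x 80 x 18 mm, origin under its centre
- timer: bystander: flat bench timer, 66 x 62 x 18 mm, origin under its centre
- wash: bystander: white wash bottle, 186 mm tall, 66 mm body, origin under its centre
- serum_bottle: bystander: small white bottle, 40 mm across, 70 mm tall, origin under its centre
- pen: bystander: marker pen lying flat, 135 mm long, 17 mm thick, origin under its centre
- tape: bystander: roll of tape lying flat, 100 mm across, 25 mm high, origin under its centre

How it is judged (in metres and radians):
On the way, in this order (a step that is already met when the one before it is completed fails the run):
1. the fork is lifted off its rest (z of fork_grip in the frame of rest_mid above 0.025 m), for 0.1 s.
2. the clip is home in the spindle's groove while the fork is off its rest (horizontal distance between clip_bore and spindle below 0.004 m and horizontal distance between fork_grip and rest_mid above 0.05 m), for 0.2 s.
At the end, for the whole second after the job is handed in: Clip flat in the groove, its bore centre within 4 mm of the spindle axis; fork lying still in both cradles of its rest, handle middle within 22 mm level and 5 mm in height of the rest's middle, upright within 0.12 rad and along the rest within 0.2 rad; both at rest (horizontal distance between clip_bore and spindle below 0.004 m and z of clip_bore in the frame of spindle below 0.012 m and angle between clip_bore's own z axis and vertical below 0.15 rad and horizontal distance between fork_grip and rest_mid below 0.022 m and z of fork_grip in the frame of rest_mid between -0.005 and 0.005 m and angle between fork_grip's own z axis and vertical below 0.12 rad and angle between the x axis of fork_grip and the x axis of rest_mid, either way round below 0.2 rad and linear speed of each of fork, clip below 0.02 m/s); the robot touches nothing.
It fails at once if the gripper or the arm touches the clip (contact force between any of the fingers, the arm and clip above 0.3 N).
It fails at once if a bystander is moved by more than 30 mm (distance of any of reagent_bottle, calc, timer, wash, serum_bottle, pen, tape from where it was at the start of the episode above 0.03 m).
It also fails if it takes over 48 s, if anything falls off the work surface, if the arm or the gripper's body presses on something with over 40 N, if the wrist force passes 120 N, or if a joint passes its speed limit or range.

ROBOT

A 6-joint arm with a two-finger parallel gripper is mounted at the origin on a cart in front of the work surface, level with it; the furniture and walls round the work are solid. World frame = base frame: x ahead of the robot, y to its left, z up, the work surface at z = 0. Lengths are in mm, angles in rad, forces in N, time in s.
With the tool pointing down it reaches from about 275 to 1000 mm from the base axis. Payload 8.4 kg.
Tool frame: the origin (TCP) lies at the centre of the arm's flange, where the gripper is bolted on; the fingertips stand 173 mm ahead of it and the grasp point (between the pads) lies 155 mm ahead of it (tcp_to_tips is the distance from the TCP to the fingertips, in mm); z points along the fingers, x is the direction in which the jaws open and shut, and the axes are right-handed (so a half turn about z gives the same grasp; the last joint's range is limited). The gripper opens to 85 mm and grips with 20 to 120 N. Pads are 22 mm wide; open, the fingers measure 114 mm over their backs; the gripper's body (76 mm by 85 mm) begins 54 mm behind the grasp point. The pads swing forward as they close: fully open they stand 13 mm farther back than shut.
Start: joints at [-1.34, 0.353, 1.633, -0, 1.155, -0.002], TCP at [144.188, -608.144, 404.681] pointing down, gripper open.
Joint ranges: [-2.63, 2.63], [-0.92, 2.1], [0.06, 2.66], [-1.3, 4.44], [0, 2.69], [-3.02, 3.02]. Speed limits (rad/s): [2.22, 2.22, 2.79, 3.14, 3.14, 3.14].

INTERFACE

Orientations are given as [roll, pitch, yaw] about the fixed x, y, z axes, in that order (R = Rz(yaw) Ry(pitch) Rx(roll)).
In Python, from rig import sense, grab_frame, camera_info, sign_off, tcp_to_tips gives the robot as it stands.
- The arm moves only by the shell command python3 -m creep 'ROWS' [FORCE]. ROWS is text: rows parted by semicolons, each of 5 numbers parted by spaces: the opening in per cent of the stroke, from 0 (shut) to 100 (fully open), then the shift along the tool's x, y, z in cm, then the turn about the tool's z in degrees. In form: fingers tx ty tz roll; .... A call has 1 to 20 rows; each row is the pose to reach, as a shift and turn from the pose measured when the call began, along the tool's axes at that moment; what a row does not reach only later rows make up. A row lasts 1/10 s, in which the tool goes at most 50 mm and 8.59 degrees, less where a joint would pass 70% of its speed; a pose out of reach is approached as far as the arm can. A call with a gripper value outside its range is refused whole. The fingers move at their own pace and stop on an object; FORCE is the grip in N (left out, the last holds). Time passes only in rows, so rows that repeat a pose let the fingers close. It gives the time, the measured TCP pose, the force and the opening at its end, in the units of the state.
- sense(): the state, without advancing time (a new reading comes with each control period).
- grab_frame(name): name is "scene" or "top"; returns (picture, depth): 400x640x3 uint8, blue, green, red; 400x640 float32, mm along the optical axis (not along the pixel's ray), 0 where there is no reading.
- camera_info(name): a dict with "vertical_fov" (degrees; the focal length in pixels is half the picture's height over the tangent of half this angle, whatever the lens; pixels are square), "cx", "cy" (the principal point, pixels), "D" ([k1, k2, p1, p2, k3] as OpenCV has them; the pictures are not rectified), "world_to_cam" (4x4, takes a point from world to camera coordinates). Camera axes: x right, y down, z forward; pixel columns grow to the right and rows downward; lengths in mm; the calibration is good to about 2 mm. A picture is of the moment at which its call begins. camera_info takes no time and is no camera call.
- sign_off(): hands the job in, once; it reports no verdict.
The state is a dict: "clock": time; "qpos": joint angles; "qvel": joint speeds; "joint_efforts": joint torques, N m; "eef_pos": TCP position; "tcp_rot": TCP orientation; "contact_force": force on the tool from outside, world axes, zero at the start; "wrist_torque": the same for the moment, N m; "opening": opening from 0.0 (shut) to 1.0 (fully open).
Only numpy, scipy, OpenCV 4.12 (cv2) and the standard library are available. Lean on these libraries where they do the work, as an engineer would, in place of code of your own. Each camera call takes 0.05 s, during which the arm holds its last target.

## Working session

There is one attempt and no reset: what is moved stays moved. The work goes in short steps, Python scripts to look and compute and a shell command to move; the robot and the scene stay as the last step left them, time stands still between calls to the robot, and variables do not carry over. Pictures are saved under pics/ and viewed, and the job is handed in when it is done.

```bash
ls; mkdir -p pics; python3 - <<'E'
from rig import *
import cv2,numpy as np
print(sense())
for n in("scene","top"):
    i,d=grab_frame(n); cv2.imwrite(f"pics/{n}0.png",i); np.save(f"pics/{n}0.npy",d); np.save(f"pics/{n}0i.npy",i); c=camera_info(n);print(n,c, d.min(),d.max())
E
```

```text
pics
{'clock': 0.0, 'qpos': array([-1.34037747e+00,  3.53640856e-01,  1.63413494e+00,  1.65386407e-05,
        1.15521021e+00, -2.38404072e-03]), 'qvel': array([ 0.00058549,  0.00102545, -0.00052123,  0.00097553,  0.003079  ,
        0.00034721]), 'joint_efforts': array([-1.24847738e-04, -6.05254769e+01, -3.42062867e+01,  1.64947724e-04,
        9.28461406e-03, -3.06875677e-06]), 'eef_pos': array([ 144.14889082, -607.9050395 ,  403.96572755]), 'tcp_rot': array([-3.14157421e+00,  1.39331547e-03, -1.33800011e+00]), 'contact_force': array([0.05198799, 0.83165157, 0.71724606]), 'wrist_torque': array([0.04515443, 0.02997895, 0.02474224]), 'opening': 1.0004534501565545}
scene {'vertical_fov': 51.920944731153156, 'cx': 325.7798177762959, 'cy': 201.92111996228343, 'D': array([-0.10434131,  0.        ,  0.        ,  0.        ,  0.        ]), 'world_to_cam': array([[-6.20235474e-01, -7.84346373e-01, -1.04270986e-02,
         2.97237399e+02],
       [-5.70820059e-01,  4.60423559e-01, -6.79834249e-01,
         3.88119786e+02],
       [ 5.38026409e-01, -4.15705321e-01, -7.33291667e-01,
         1.18403501e+03],
       [ 0.00000000e+00,  0.00000000e+00,  0.00000000e+00,
         1.00000000e+00]])} 0.0 3519.6084
top {'vertical_fov': 56.93776351099582, 'cx': 324.8123335675852, 'cy': 197.61208046115692, 'D': array([-0.05864941,  0.        ,  0.        ,  0.        ,  0.        ]), 'world_to_cam': array([[-2.71410842e-03, -9.99992807e-01, -2.64945225e-03,
        -5.26458585e+01],
       [-9.78680574e-01,  3.20036851e-03, -2.05363314e-01,
         5.64358569e+02],
       [ 2.05370316e-01,  2.03558915e-03, -9.78682221e-01,
         1.10210992e+03],
       [ 0.00000000e+00,  0.00000000e+00,  0.00000000e+00,
         1.00000000e+00]])} 0.0 2433.586
```

View pics/scene0.png

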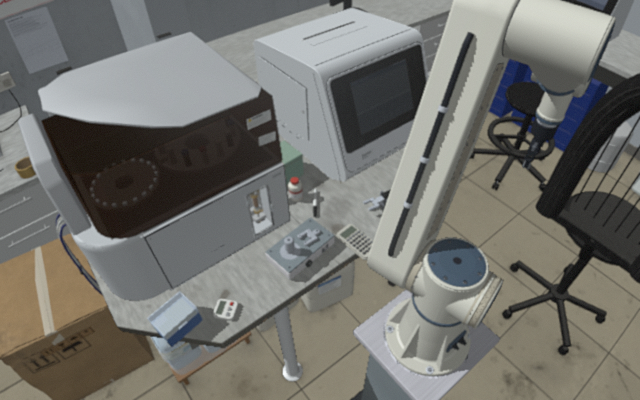

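View pics/top0.png

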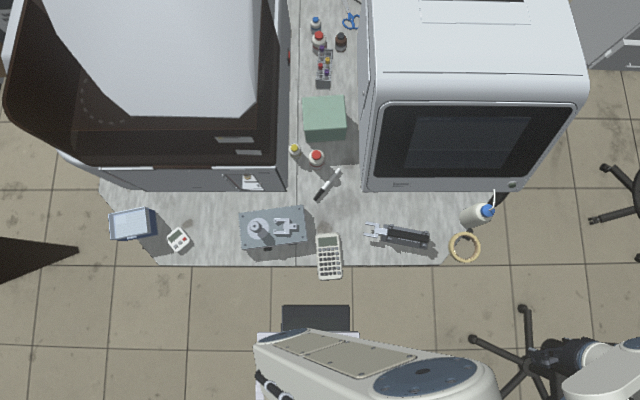

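The top view shows the unit at about (272,228), with the spindle at (257,228) and the clip at (287,227). The fork lies in its rest from about (366,231) to (432,241). I'll zoom in on both.

```bash
python3 - <<'E'
import cv2,numpy as np
i=np.load("pics/top0i.npy")
a=cv2.resize(i[195:265,230:320],None,fx=8,fy=8,interpolation=cv2.INTER_CUBIC);cv2.imwrite("pics/zu.png",a)
a=cv2.resize(i[205:265,355:445],None,fx=8,fy=8,interpolation=cv2.INTER_CUBIC);cv2.imwrite("pics/zf.png",a)
i=np.load("pics/scene0i.npy")
a=cv2.resize(i[170:290,250:410],None,fx=5,fy=5,interpolation=cv2.INTER_CUBIC);cv2.imwrite("pics/zs.png",a)
E
```

```text
(no output)
```

View pics/zu.png

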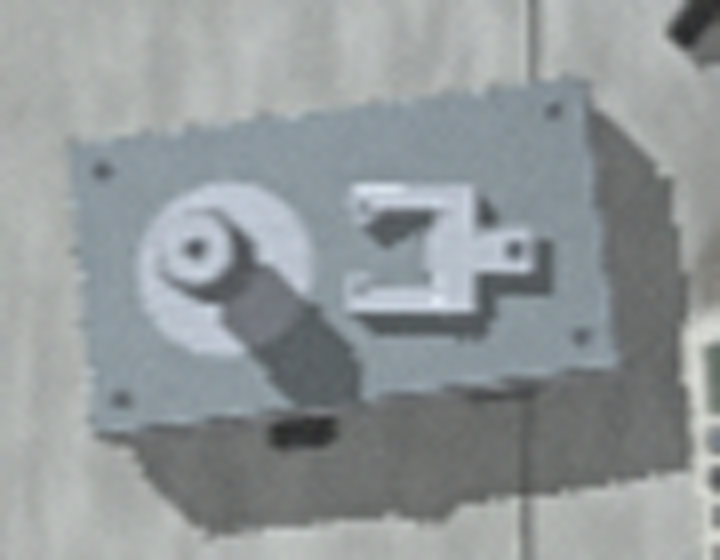

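View pics/zf.png

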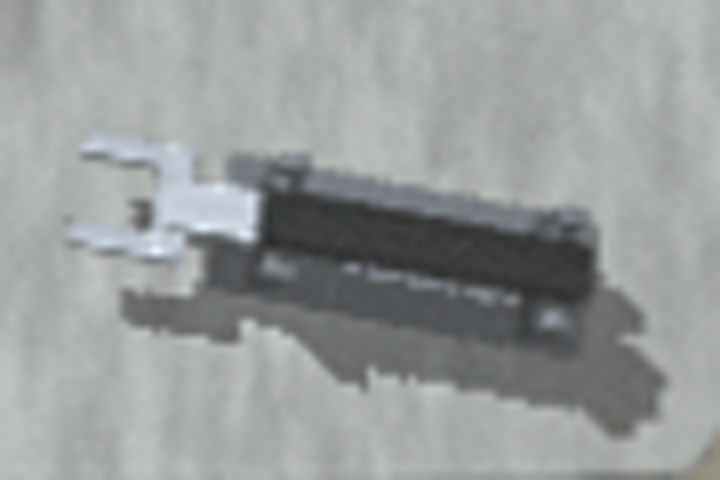

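View pics/zs.png

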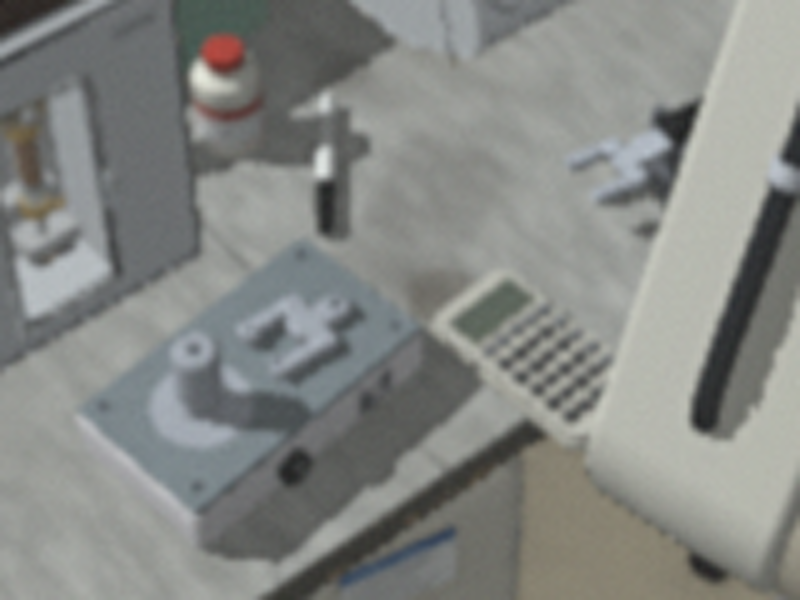

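```bash
cat > h.py <<'E'
import cv2,numpy as np
from rig import camera_info
def K(c):
    f=200/np.tan(np.radians(c["vertical_fov"])/2); return np.array([[f,0,c["cx"]],[0,f,c["cy"]],[0,0,1]])
def rays(n,px):
    c=camera_info(n); u=cv2.undistortPoints(np.float64(px).reshape(-1,1,2),K(c),c["D"]).reshape(-1,2)
    d=np.c_[u,np.ones(len(u))]; T=c["world_to_cam"]; return -T[:3,:3].T@T[:3,3], d@T[:3,:3], d
def plane(n,px,z):
    o,d,_=rays(n,px); return o+d*((z-o[2])/d[:,2])[:,None]
def cloud(n,px,dep):
    px=np.asarray(px); o,d,_=rays(n,px); return o+d*dep[px[:,1],px[:,0]][:,None]
def rect(n,roi,mask_fn,img): pass
def box(img,x0,x1,y0,y1,fn):
    m=np.zeros(img.shape[:2],bool); m[y0:y1,x0:x1]=fn(img[y0:y1,x0:x1].astype(int)); return m
def pxs(m):
    y,x=np.nonzero(m); return np.c_[x,y]
E
python3 - <<'E'
from h import *
i=np.load("pics/top0i.npy");d=np.load("pics/top0.npy")
def comp(x0,x1,y0,y1,zlo,zhi,lab):
    yy,xx=np.mgrid[y0:y1,x0:x1]; p=np.c_[xx.ravel(),yy.ravel()]; P=cloud("top",p,d); v=i[p[:,1],p[:,0]].astype(int)
    s=(P[:,2]>zlo)&(P[:,2]<zhi); return p[s],P[s],v[s]
# unit top
p,P,v=comp(225,325,190,270,44,56,"u")
print("top plate",len(p),np.median(P[:,2]),cv2.minAreaRect(P[:,:2].astype(np.float32)))
p,P,v=comp(225,325,190,270,56.5,66,"c")
print("clip",len(p),np.median(P[:,2])); 
s=P[P[:,1]<np.inf]; print(np.c_[p,P.round(0)][::12])
p,P,v=comp(225,325,190,270,100,125,"s")
print("spindle top",len(p),np.median(P[:,2]),cv2.minEnclosingCircle(P[:,:2].astype(np.float32)),P.mean(0))
p,P,v=comp(355,445,205,265,55,75,"h"); b=v.max(1)<75
print("handle",b.sum(),np.median(P[b,2]),cv2.minAreaRect(P[b,:2].astype(np.float32)),P[b].mean(0))
b=(v.min(1)>130); print(b.sum())
p,P,v=comp(355,445,205,265,25,75,"h"); b=v.min(1)>150
print(np.c_[p,P.round(0),v][b])
# handle by contour on plane z=62
m=box(i,355,445,205,265,lambda a:a.max(2)<75); n,l,st,c=cv2.connectedComponentsWithStats(m.astype(np.uint8)); k=1+st[1:,4].argmax()
print(st[k]); cn=pxs(l==k); W=plane("top",cn,62); print(cv2.minAreaRect(W[:,:2].astype(np.float32)),W.mean(0))
E
```

```text
top plate 2092 50.905556275907315 ((509.0986633300781, 133.62667846679688), (192.94146728515625, 243.29600524902344), 6.958427429199219)
clip 255 61.86044956370483
[[225. 190. 590. 262.  60.]
 [248. 190. 590. 189.  58.]
 [262. 190. 589. 144.  62.]
 [281. 218. 499.  82.  61.]
 [278. 219. 496.  91.  60.]
 [299. 219. 497.  26.  57.]
 [286. 220. 493.  66.  64.]
 [282. 221. 490.  79.  59.]
 [285. 222. 486.  69.  65.]
 [288. 223. 483.  60.  62.]
 [287. 224. 480.  63.  63.]
 [285. 225. 477.  69.  63.]
 [249. 226. 475. 182.  57.]
 [294. 226. 474.  41.  65.]
 [293. 227. 471.  44.  61.]
 [291. 228. 468.  50.  64.]
 [250. 230. 462. 178.  58.]
 [276. 231. 458.  96.  65.]
 [271. 232. 456. 113.  57.]
 [284. 232. 455.  72.  63.]
 [280. 233. 452.  84.  64.]
 [276. 239. 435.  97.  57.]]
spindle top 84 109.86613743473083 ((468.87713623046875, 156.56402587890625), 15.694829940795898) [468.72216214 154.6046428  109.69121371]
handle 284 62.64710267598957 ((444.52520751953125, -310.660400390625), (127.00374603271484, 21.76572036743164), 79.03234100341797) [ 444.01248239 -310.64842503   62.48079425]
0
[[366. 221. 492. ... 183. 178. 172.]
 [367. 221. 492. ... 188. 180. 174.]
 [365. 222. 489. ... 183. 179. 172.]
 ...
 [376. 236. 445. ... 207. 196. 188.]
 [377. 236. 444. ... 188. 181. 171.]
 [377. 237. 441. ... 170. 162. 156.]]
[386 229  43  18 314]
((437.7536926269531, -307.77423095703125), (129.20956420898438, 37.10544967651367), 78.29074096679688) [ 442.83422156 -310.75863939   62.        ]
```

```bash
python3 - <<'E'
from h import *
def Z(px,z,o): 
    P=plane("top",(np.float64(px)+.5)/8-.5+np.array(o),z)[:,:2]; return P
o=(230,195)
c=Z([(72,143),(580,82),(618,365),(98,430)],50,o); print("plate",c.round(1))
for a,b in((0,1),(1,2),(2,3),(3,0)): e=c[b]-c[a]; print(np.hypot(*e).round(1),np.degrees(np.arctan2(e[1],e[0])).round(1))
print("centre",c.mean(0), "holes",Z([(102,170),(555,110),(583,336),(120,400)],50,o).round(1))
print("spindle",Z([(197,248)],110,o))
c=Z([(348,187),(475,185),(475,312),(345,310),(543,230),(543,270),(515,250)],62,o);print("clip",c.round(1))
print("clip back mid",(c[1]+c[2])/2,"bore dir",)
e=c[1]-c[2];print(np.hypot(*e),np.degrees(np.arctan2(*e[::-1])));e=(c[0]+c[3])/2-(c[1]+c[2])/2;print(np.hypot(*e),np.degrees(np.arctan2(*e[::-1])))
o=(355,205)
c=Z([(92,148),(75,238)],40,o);print("prong ends",c)
c=Z([(265,187),(265,240),(592,300),(592,240)],62,o);print("handle",c.round(1),c.mean(0));e=(c[0]+c[1]-c[2]-c[3])/2;print(np.hypot(*e),np.degrees(np.arctan2(*e[::-1])))
# colour-mask versions
i=np.load("pics/top0i.npy");d=np.load("pics/top0.npy")
def seg(x0,x1,y0,y1,zlo,zhi):
    yy,xx=np.mgrid[y0:y1,x0:x1]; p=np.c_[xx.ravel(),yy.ravel()]; P=cloud("top",p,d); s=(P[:,2]>zlo)&(P[:,2]<zhi);return p[s],P[s]
p,P=seg(236,312,200,255,46,150); W=plane("top",p,50); 
p,P=seg(268,302,212,240,57,68); print("clip px",p.min(0),p.max(0),P.mean(0)); 
E
```

```text
plate [[519.1 218. ]
 [543.   17.6]
 [431.4   1.8]
 [406.5 203.1]]
201.8 -83.2
112.7 -172.0
202.8 97.1
113.6 7.6
centre [474.96804361 110.12928095] holes [[508.3 205.7]
 [531.8  27.4]
 [442.6  15.5]
 [418.  194.9]]
spindle [[469.37541946 155.2528318 ]]
clip [[499.5 106.6]
 [500.1  57.2]
 [450.7  56.4]
 [451.6 106.6]
 [482.5  30.6]
 [466.9  30.4]
 [474.7  41.3]]
clip back mid [475.44692685  56.80663726] bore dir
49.40182830676535 0.9406166465213992
49.76987193571702 89.89332666892197
prong ends [[ 485.62291795 -184.19723103]
 [ 450.09972759 -176.65238737]]
handle [[ 467.1 -248.3]
 [ 446.6 -247.6]
 [ 422.8 -372.9]
 [ 445.9 -374.2]] [ 445.61185668 -310.73650289]
127.62995412211156 79.83800231884689
clip px [271 218] [296 239] [475.94320324  71.59121465  62.2614252 ]
```

```bash
cat > t.py <<'E'
# python3 t.py x y z jawyaw_deg : shift in cm along tool axes and turn
import sys,numpy as np
from scipy.spatial.transform import Rotation as R
from rig import sense
s=sense(); p=s["eef_pos"]; M=R.from_euler("xyz",s["tcp_rot"]).as_matrix()
x,y,z,w=map(float,sys.argv[1:])
yaw=np.degrees(np.arctan2(M[1,0],M[0,0]))
print("t",s["clock"],"pos",p.round(1),"jawyaw",yaw.round(2),"tilt",M[:,2].round(4),"F",s["contact_force"].round(1),"open",s["opening"].round(3))
print("shift cm",(M.T@(np.array([x,y,z])-p)/10).round(2),"turn",round(-(w-yaw),2))
E
python3 t.py 445 -308 300 -10.4
```

```text
Traceback (most recent call last):
  File "t.py", line 8, in <module>
    print("t",s["clock"],"pos",p.round(1),"jawyaw",yaw.round(2),"tilt",M[:,2].round(4),"F",s["contact_force"].round(1),"open",s["opening"].round(3))
                                                                                                                              ^^^^^^^^^^^^^^^^^^
AttributeError: 'float' object has no attribute 'round'
```

```bash
sed -i 's/s\["opening"\].round(3)/round(s["opening"],3)/' t.py
python3 t.py 445 -308 300 -10.4
```

```text
t 0.1 pos [ 144.2 -607.9  404. ] jawyaw -76.66 tilt [-3.0e-04  1.2e-03 -1.0e+00] F [-0.2  0.  -0.2] open 1.003
shift cm [-22.23 -36.19  10.43] turn -66.26
```

```bash
python3 -m creep '100 -5.5 -9 0 -16; 100 -11 -18 0 -33; 100 -16.7 -27 0 -50; 100 -22.23 -36.19 3 -66.3;100 -22.23 -36.19 10.4 -66.3;100 -22.23 -36.19 10.4 -66.3;100 -22.23 -36.19 10.4 -66.3;100 -22.23 -36.19 10.4 -66.3;100 -22.23 -36.19 10.4 -66.3;100 -22.23 -36.19 10.4 -66.3;100 -22.23 -36.19 10.4 -66.3;100 -22.23 -36.19 10.4 -66.3;100 -22.23 -36.19 10.4 -66.3;100 -22.23 -36.19 10.4 -66.3' 60
python3 t.py 445 -308 300 -10.4
python3 - <<'E'
from rig import *
import cv2
for n in("scene","top"):
    i,d=grab_frame(n); cv2.imwrite(f"pics/{n}1.png",i)
E
```

```text
clock: 1.5
eef_pos: [444.4, -309.0, 300.9]
tcp_rot: [-3.141, -0.0, -0.183]
contact_force: [-0.6, 0.8, -0.4]
opening: 1.002
t 1.5 pos [ 444.4 -309.   300.9] jawyaw -10.46 tilt [ 5.e-04  6.e-04 -1.e+00] F [-0.6  0.8 -0.4] open 1.002
shift cm [ 0.04 -0.11  0.09] turn -0.06
```

View pics/top1.png

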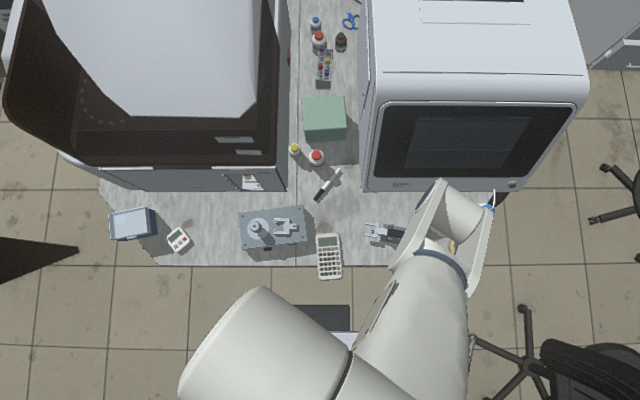

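View pics/scene1.png

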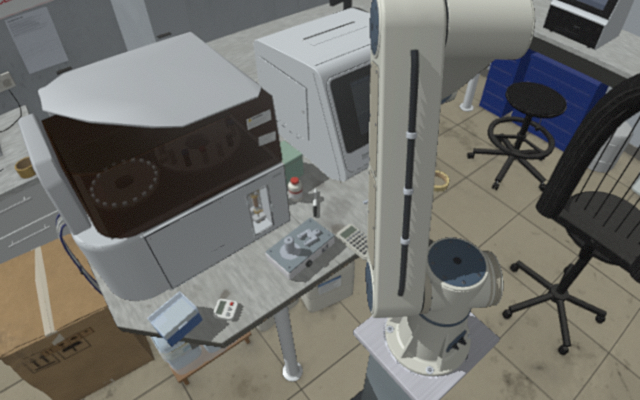

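The arm hides the grasp area, and only the prongs at about (378,230) still show. The hand is where I planned it, so I'll go down and close.

```bash
python3 -m creep '100 0.05 -0.1 4 0;100 0.05 -0.1 8 0;100 0.05 -0.1 9.3 0;100 0.05 -0.1 9.3 0;100 0.05 -0.1 9.3 0;30 0.05 -0.1 9.3 0;20 0.05 -0.1 9.3 0;10 0.05 -0.1 9.3 0;0 0.05 -0.1 9.3 0;0 0.05 -0.1 9.3 0;0 0.05 -0.1 9.3 0;0 0.05 -0.1 9.3 0;0 0.05 -0.1 9.3 0;0 0.05 -0.1 9.3 0' 60
python3 t.py 445 -308 300 -10.4
```

```text
clock: 3.0
eef_pos: [445.4, -307.9, 208.4]
tcp_rot: [-3.141, -0.001, -0.182]
contact_force: [-0.7, 0.9, 6.2]
opening: 0.247
t 3.0 pos [ 445.4 -307.9  208.4] jawyaw -10.45 tilt [ 9.e-04  4.e-04 -1.e+00] F [-0.7  0.9  6.2] open 0.247
shift cm [-0.03  0.02 -9.16] turn -0.05
```

The opening is 21 mm, so the handle is held. I'll raise the grip force and lift.

```bash
python3 -m creep '0 0 0 0 0;0 0 0 -1 0;0 0 0 -4 0;0 0 0 -8 0;0 0 0 -11 0;0 0 0 -11 0;0 0 0 -11 0;0 0 0 -11 0' 100
python3 t.py 475 -230 320 0
python3 - <<'E'
from rig import *
import cv2,numpy as np
i,d=grab_frame("top"); np.save("pics/t2i.npy",i);np.save("pics/t2.npy",d);cv2.imwrite(f"pics/z2.png",cv2.resize(i[190:270,330:450],None,fx=6,fy=6,interpolation=cv2.INTER_CUBIC))
E
```

```text
clock: 3.8
eef_pos: [444.8, -307.5, 317.4]
tcp_rot: [-3.14, 0.001, -0.182]
contact_force: [-0.3, 0.2, -2.3]
opening: 0.237
t 3.8 pos [ 444.8 -307.5  317.4] jawyaw -10.45 tilt [-7.0e-04  1.5e-03 -1.0e+00] F [-0.3  0.2 -2.3] open 0.237
shift cm [ 1.57 -8.17 -0.25] turn -10.45
```

View pics/z2.png

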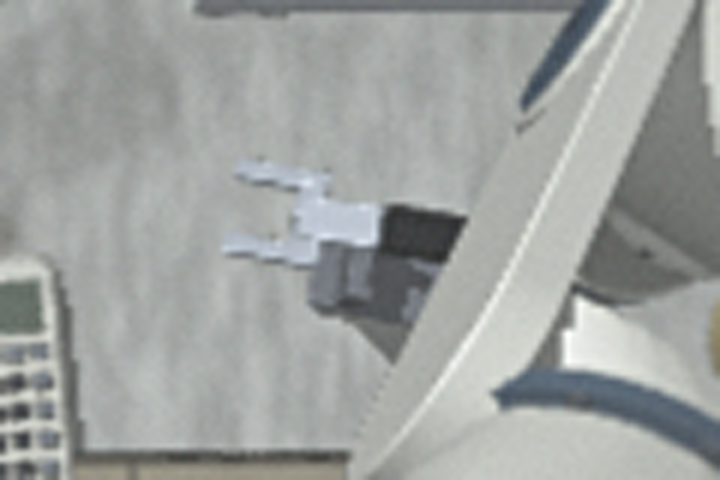

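```bash
python3 - <<'E'
from h import *
P=plane("top",(np.float64([(237,169),(222,246)])+.5)/6-.5+np.array([330,190]),149);print(P.round(1),P.mean(0))
t=P.mean(0)[:2]; a=np.radians(79.55); h=np.array([np.cos(a),np.sin(a)]); r=t-[444.8,-307.5]; print("along",r@h,"lat",h[0]*r[1]-h[1]*r[0])
e=P[0]-P[1];print(np.hypot(*e[:2]),np.degrees(np.arctan2(e[1],e[0]))+90)
d=np.load("pics/t2.npy");yy,xx=np.mgrid[205:250,360:400];p=np.c_[xx.ravel(),yy.ravel()];C=cloud("top",p,d);s=C[:,2]>140;v=np.load("pics/t2i.npy")[p[:,1],p[:,0]].min(1)
for lo,hi in((0,130),(130,150),(150,175)):
  rr=(C[:,:2]-[444.8,-307.5]); al=rr@h; q=s&(al>80)&(v>150); 
q=s&(v>150); al=(C[:,:2]-[444.8,-307.5])@h
for k in range(60,140,10):
  w=q&(al>k)&(al<k+10); print(k,w.sum(),np.median(C[w,2]) if w.any() else 0)
q=s&(v<60)
print(np.median(C[q,2]))
E
```

```text
[[ 485.8 -181.2  149. ]
 [ 449.  -173.1  149. ]] [ 467.40178614 -177.15764882  149.        ]
along 132.27988937369008 lat 1.4142542954044046
37.751259051917756 77.61681388319323
60 19 157.27984451709403
70 24 156.65054921413025
80 32 152.25654916866233
90 57 150.6520007627273
100 35 150.8828842208809
110 24 151.17878381111905
120 24 149.57967959709185
130 6 149.45771506457174
171.0171357309489
```

```bash
python3 - <<'E'
from h import *
print(plane("top",(np.float64([(225,268)])+.5)/8-.5+np.array([230,195]),50))
# scene cam: spindle top centre, clip outline
S=lambda px,z:plane("scene",(np.float64(px)+.5)/5-.5+np.array([250,170]),z).round(1)
print("sp",S([(193,350)],110)); print("clip tips/back (tipfar,tipnear,backfar?,tabend)",S([(243,328),(278,372),(297,296),(345,335),(340,300)],62))
E
python3 t.py 479 -133 290 2.5
```

```text
[[469.43812266 155.71647815  50.        ]]
sp [[468.5 157.7 110. ]]
clip tips/back (tipfar,tipnear,backfar?,tabend) [[495.6 103.   62. ]
 [451.7 106.5  62. ]
 [495.   58.6  62. ]
 [448.5  53.7  62. ]
 [474.2  38.2  62. ]]
t 3.85 pos [ 444.8 -307.5  317.1] jawyaw -10.45 tilt [-0.0012  0.0018 -1.    ] F [ 0.1 -0.4 -0.9] open 0.238
shift cm [  0.21 -17.78   2.74] turn -12.95
```

```bash
python3 t.py 484.5 -137 290 2.5; python3 t.py 484.5 -137 230 2.5
```

```text
t 3.85 pos [ 444.8 -307.5  317.1] jawyaw -10.45 tilt [-0.0012  0.0018 -1.    ] F [ 0.1 -0.4 -0.9] open 0.238
shift cm [  0.82 -17.49   2.74] turn -12.95
t 3.85 pos [ 444.8 -307.5  317.1] jawyaw -10.45 tilt [-0.0012  0.0018 -1.    ] F [ 0.1 -0.4 -0.9] open 0.238
shift cm [  0.83 -17.48   8.74] turn -12.95
```

```bash
python3 -m creep '0 0.1 -3 0 -3;0 0.3 -7 0 -6;0 0.5 -11 0 -9;0 0.7 -14.5 1 -13;0 0.8 -17 3 -13;0 0.8 -17.5 5.5 -13;0 0.8 -17.5 7.5 -13;0 0.8 -17.5 8.7 -13;0 0.8 -17.5 8.7 -13;0 0.8 -17.5 8.7 -13;0 0.8 -17.5 8.7 -13' 100
python3 t.py 484.5 -137 230 2.5
python3 - <<'E'
from rig import *
import cv2,numpy as np
i,d=grab_frame("top"); np.save("pics/t3i.npy",i);np.save("pics/t3.npy",d);cv2.imwrite(f"pics/z3.png",cv2.resize(i[190:265,230:360],None,fx=6,fy=6,interpolation=cv2.INTER_CUBIC))
i,d=grab_frame("scene");cv2.imwrite(f"pics/s3.png",i)
E
```

```text
clock: 4.95
eef_pos: [484.6, -137.1, 231.1]
tcp_rot: [-3.14, -0.0, 0.044]
contact_force: [-0.6, 0.6, -1.9]
opening: 0.238
t 4.95 pos [ 484.6 -137.1  231.1] jawyaw 2.52 tilt [ 0.      0.0015 -1.    ] F [-0.6  0.6 -1.9] open 0.238
shift cm [-0.01 -0.01  0.11] turn 0.02
```

View pics/z3.png

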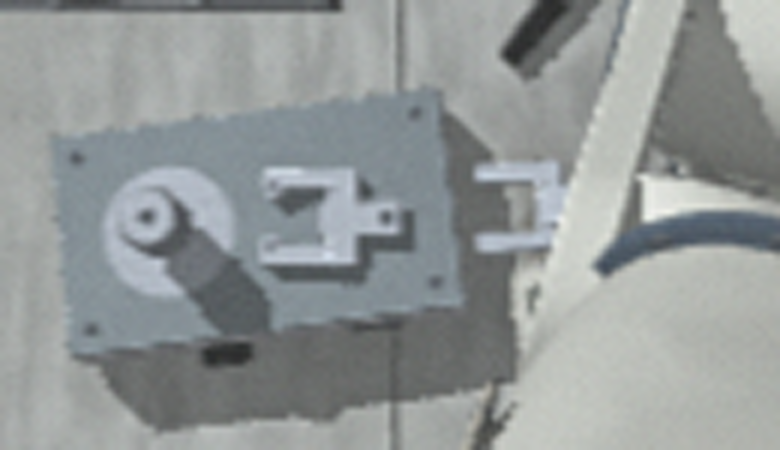

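View pics/s3.png

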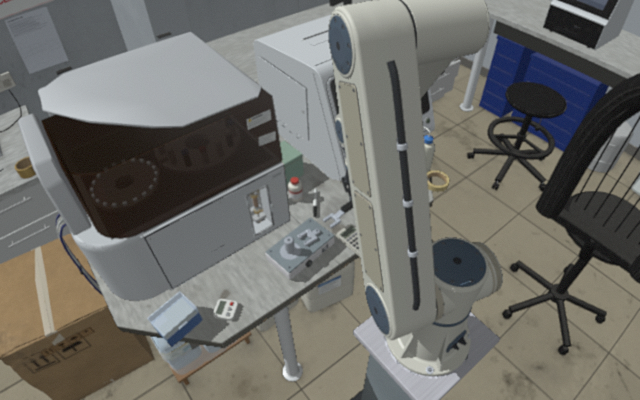

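```bash
python3 - <<'E'
from h import *
Z=lambda px,z:plane("top",(np.float64(px)+.5)/6-.5+np.array([230,190]),z)[:,:2].round(1)
P=Z([(475,173),(476,241)],62);print(P,P.mean(0))
print("tab",Z([(393,217)],62),"back",Z([(354,168),(354,265)],62),Z([(354,217)],62),"tabend",Z([(406,203),(406,234)],62).mean(0))
# sub-pixel: brightness profile columns in raw image
i=np.load("pics/t3i.npy").min(2).astype(int)
for c in (284,286,288,291,294,296): 
  print(c,i[210:240,c])
for c in (310,312,314,316,318,320): print(c,i[210:240,c])
print(np.load("pics/t3i.npy").min(2)[218:222,300:325])
E
```

```text
[[497.7  -4.3]
 [462.4  -5.1]] [480.05  -4.7 ]
tab [[474.9  37.8]] back [[500.5  58.3]
 [450.2  57.5]] [[475.   57.9]] tabend [474.15  31.1 ]
284 [132 131 128 127 129 129 130 133 162 178 188 135 136 159 176 177 177 173
 171 174 183 181 209 184  98  77  87 132 135 131]
286 [128 132 132 128 132 131 129 132 169 175 177 167 173 176 175 174 172 173
 172 178 173 172 178 180 103  81  85 128 134 129]
288 [133 130 130 127 130 128 132 132 171 180 183 186 179 176 177 177 175 178
 173 175 174 176 177 174  97  80  84 115 130 132]
291 [130 133 130 130 129 127 131 130 128 131 117  82  81 126 173 178 176 176
 174  95  80  83  85  85  92 117 121 132 130 133]
294 [126 126 131 128 132 130 132 130 125 127 124 130 133 153 175 110  87 137
 176 101  82  87 131 134 137 131 133 127 129 132]
296 [126 127 128 129 127 126 129 133 132 128 126 128 125 140 146 129 121 134
 134  90  82  85 133 136 127 131 134 133 131 129]
310 [155 155 164 147 109 101 101 144 177 188 115  96 102 101 101 103 104 100
 116 167 177 167 108 100 101 103  99 101  99 102]
312 [148 154 152 157 165 145 143 159 178 191 108  94  99 101 101 103 
[... 286 characters left out ...]
 159 172 186 192 190 188]
318 [149 146 145 144 145 140 144 167 178 181 128 137 144 137 133 124 119 115
 144 174 177 128 127 145 170 194 194 186 131 123]
320 [146 148 148 143 146 143 140 174 178 178 168 178 197 185 185 181 184 163
 170 180 174 110 123 139 175 193 205 195 182 186]
[[129 125 128 128 107  98 101 100 104 159 177 176 178 180 181 178 182 180
  178 178 178 181 179 138 127]
 [128 125 129 128 109  99 102  96 105 163 188 193 191 187 187 184 182 181
  181 180 178 181 176 134 131]
 [129 128 128 128 103  97 102  99 100 112 115 111 108 112 121 127 123 118
  128 178 168 170 176 136 148]
 [128 127 129 129 117 103  98 101 100  97  96  96  94 101 141 153 145 139
  137 167 178 184 186 177 183]]
```

Measured on raw pixels, the fork axis at row ~224.5 runs to about 225.3–225.8 at the clip's back, and the clip's middle is at row 225.5. That is aligned within about 1 mm. Next I'll go to just before contact.

```bash
python3 t.py 483 -81 230 3.5
```

```text
t 5.05 pos [ 484.6 -137.   231.2] jawyaw 2.53 tilt [ 4.0e-04  1.4e-03 -1.0e+00] F [ 0.1  1.1 -1.5] open 0.235
shift cm [ 0.09 -5.61  0.13] turn -0.97
```

```bash
python3 -m creep '0 0 -1.5 0.1 -0.5;0 0 -3 0.1 -1;0 0.05 -4.5 0.1 -1;0 0.1 -5.2 0.1 -1;0 0.1 -5.6 0.1 -1;0 0.1 -5.6 0.1 -1;0 0.1 -5.6 0.1 -1' 100
python3 t.py 479 -10.6 230 3.5
python3 - <<'E'
from rig import *
import cv2,numpy as np
i,d=grab_frame("top"); np.save("pics/t4i.npy",i);cv2.imwrite(f"pics/z4.png",cv2.resize(i[190:265,230:360],None,fx=6,fy=6,interpolation=cv2.INTER_CUBIC))
E
```

```text
clock: 5.75
eef_pos: [483.2, -81.1, 230.3]
tcp_rot: [-3.14, -0.001, 0.062]
contact_force: [-0.9, -0.1, -2.0]
opening: 0.239
t 5.75 pos [483.2 -81.1 230.3] jawyaw 3.55 tilt [ 4.0e-04  1.2e-03 -1.0e+00] F [-0.9 -0.1 -2. ] open 0.239
shift cm [ 0.02 -7.06  0.04] turn 0.05
```

View pics/z4.png

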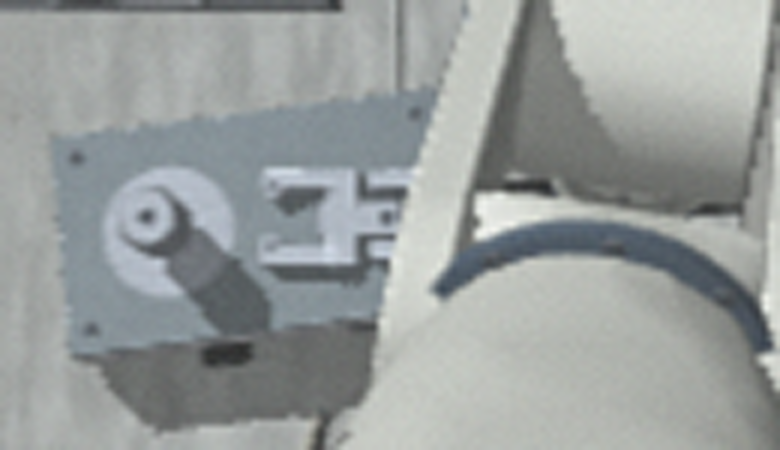

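Both prongs straddle the tab and sit just short of the shoulders, at zoom x≈368. I'll push half-way and check.

```bash
python3 -m creep '0 0 -0.4 0 0;0 0 -0.8 0 0;0 0 -1.2 0 0;0 0 -1.6 0 0;0 0.01 -2 0 0;0 0.01 -2.4 0 0;0 0.01 -2.8 0 0;0 0.01 -3.2 0 0;0 0.01 -3.5 0 0;0 0.01 -3.5 0 0' 100
python3 t.py 479 -10.6 230 3.5
python3 - <<'E'
from rig import *
import cv2,numpy as np
i,d=grab_frame("top"); np.save("pics/t5i.npy",i);cv2.imwrite(f"pics/z5.png",cv2.resize(i[190:265,230:360],None,fx=6,fy=6,interpolation=cv2.INTER_CUBIC))
E
```

```text
clock: 6.8
eef_pos: [481.1, -45.9, 230.4]
tcp_rot: [-3.14, -0.0, 0.062]
contact_force: [-0.2, 0.2, -0.7]
opening: 0.236
t 6.8 pos [481.1 -45.9 230.4] jawyaw 3.55 tilt [ 4.0e-04  1.4e-03 -1.0e+00] F [-0.2  0.2 -0.7] open 0.236
shift cm [ 0.01 -3.54  0.04] turn 0.05
```

View pics/z5.png

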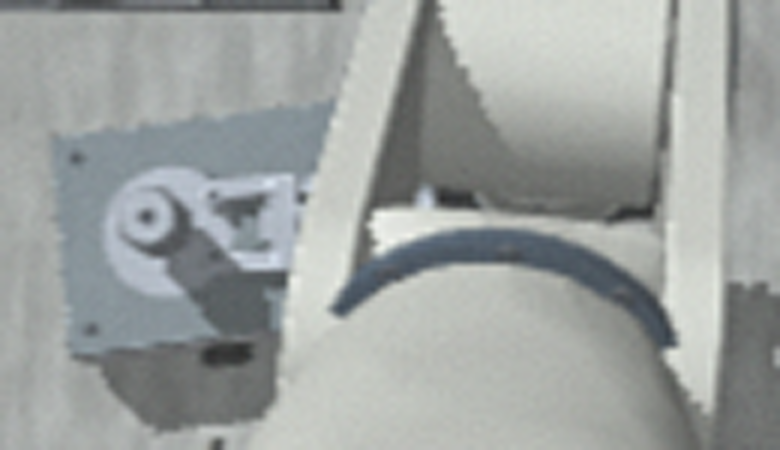

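```bash
python3 - <<'E'
from h import *
c=camera_info("top");T=c["world_to_cam"]
p,_=cv2.projectPoints(np.float64([[469.4,155.5,62]]),cv2.Rodrigues(T[:3,:3])[0],T[:3,3],K(c),c["D"]);q=p[0,0];print(q,(q-[230,190]+.5)*6-.5)
i=np.load("pics/t5i.npy").min(2).astype(int)
for k in range(264,282,2): print(k,i[214:240,k])
E
```

```text
[257.05579164 227.59129758] [164.83474987 228.04778549]
264 [137 135 138 137 128 141 181 186 162 161 166 180 183 177 154 121 104 109
 102 105 108 112 106  96  90  83]
266 [135 138 138 137 133 132 181 173 149 134 108 119 174 180 184 179 162 111
  89  98 115 103  88  91  89  91]
268 [137 133 134 134 133 143 178 184 171 102  92  99 106 135 167 170 161 151
 174 123 111  99  89  93  91  95]
270 [132 134 133 134 136 154 179 184 154  91  85  91 118 123 134 139 133 137
 192 185 168 103  87  91  92  90]
272 [131 138 133 131 136 168 181 181 128  89  85  85 122 139 137 136 130 120
 178 187 193 104  84  89  91  90]
274 [136 135 132 129 131 174 213 185 134 135 145 176 180 176 177 173 118 130
 180 184 194 103  82  90 116 121]
276 [134 134 134 135 134 186 184 178 171 177 179 175 176 175 171 178 173 178
 194 194 182  95  81  80 118 134]
278 [131 134 135 135 135 189 186 179 183 182 188 181 175 174 176 178 171 177
 177 183 182 170 205 206 208 205]
280 [133 135 134 135 131 142 159 169  99  98 179 188 187 189 191 201 204 221
 217 214 213 209 215 212 210 211]
```

The clip is tracking well. Its axis extrapolates to about row 228.1 at the spindle, against 227.6 for the spindle itself. Now the snap push.

```bash
python3 -m creep '0 0 -0.4 0 0;0 0 -0.8 0 0;0 0 -1.2 0 0;0 0 -1.6 0 0;0 0 -2 0 0;0 0 -2.4 0 0;0 0 -2.6 0 0;0 0 -2.8 0 0;0 0 -2.8 0 0' 100
python3 t.py 479 -10.6 230 3.5
```

```text
clock: 7.75
eef_pos: [479.3, -17.8, 230.3]
tcp_rot: [-3.14, -0.0, 0.062]
contact_force: [-0.4, -0.3, -1.5]
opening: 0.24
t 7.75 pos [479.3 -17.8 230.3] jawyaw 3.55 tilt [ 2.0e-04  1.6e-03 -1.0e+00] F [-0.4 -0.3 -1.5] open 0.24
shift cm [ 0.01 -0.72  0.04] turn 0.05
```

```bash
python3 -m creep '0 0 -0.2 0 0;0 0 -0.4 0 0;0 0 -0.6 0 0;0 0 -0.7 0 0;0 0 -0.7 0 0' 100
python3 t.py 479 -10.6 230 3.5
python3 - <<'E'
from rig import *
import cv2,numpy as np
i,d=grab_frame("top"); np.save("pics/t6i.npy",i);cv2.imwrite(f"pics/z6.png",cv2.resize(i[190:265,230:360],None,fx=6,fy=6,interpolation=cv2.INTER_CUBIC))
i,d=grab_frame("scene");cv2.imwrite(f"pics/s6.png",cv2.resize(i[180:290,250:390],None,fx=5,fy=5,interpolation=cv2.INTER_CUBIC))
E
```

```text
clock: 8.25
eef_pos: [478.9, -10.6, 230.4]
tcp_rot: [-3.14, -0.0, 0.062]
contact_force: [0.2, 0.9, -1.3]
opening: 0.241
t 8.25 pos [478.9 -10.6 230.4] jawyaw 3.56 tilt [ 1.0e-04  1.7e-03 -1.0e+00] F [ 0.2  0.9 -1.3] open 0.241
shift cm [0.01 0.   0.04] turn 0.06
```

View pics/z6.png

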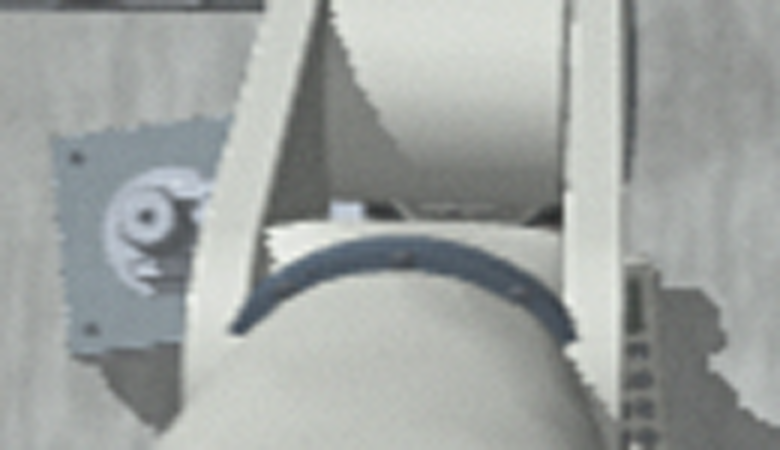

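View pics/s6.png

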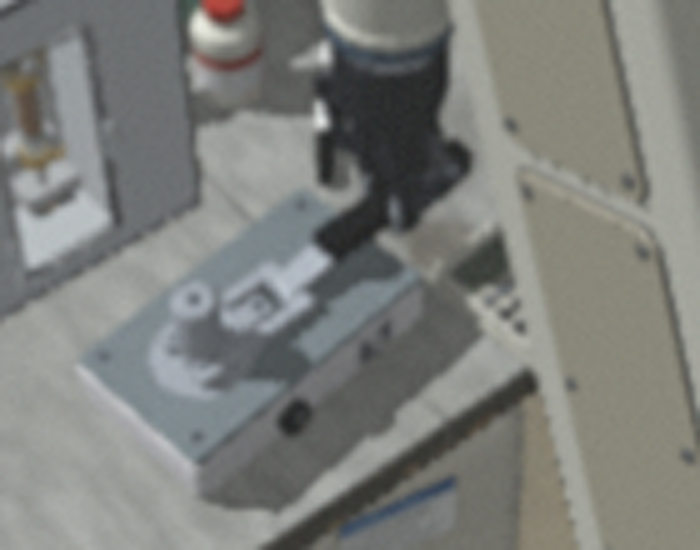

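The clip looks nearly home, with its lower arm tip at zoom (137,272), but there is little force yet. I'll go on gently until there's a hard stop.

```bash
for k in 1; do python3 -m creep '0 0 -0.1 0 0;0 0 -0.2 0 0;0 0 -0.2 0 0' 100; done; python3 -m creep '0 0 -0.1 0 0;0 0 -0.2 0 0;0 0 -0.2 0 0' 100
```

```text
clock: 8.65
eef_pos: [478.8, -8.9, 230.4]
tcp_rot: [-3.14, -0.0, 0.062]
contact_force: [0.5, -3.8, -1.9]
opening: 0.238
clock: 8.95
eef_pos: [479.1, -8.1, 230.7]
tcp_rot: [3.14, -0.001, 0.064]
contact_force: [0.1, -16.1, -0.1]
opening: 0.241
```

```bash
python3 -m creep '0 0 -0.1 0 0;0 0 -0.2 0 0;0 0 -0.2 0 0' 100; python3 -m creep '0 0 0.5 0 0;0 0 1.5 0 0;0 0 3 0 0;0 0 5 0 0;0 0 7 0 0;0 0 9.5 0 0;0 0 12 0 0;0 0 12 0 0;0 0 12 0 0' 100
python3 - <<'E'
from rig import *
import cv2,numpy as np
i,d=grab_frame("top"); np.save("pics/t7i.npy",i);np.save("pics/t7.npy",d);cv2.imwrite(f"pics/z7.png",cv2.resize(i[190:265,230:360],None,fx=6,fy=6,interpolation=cv2.INTER_CUBIC))
E
```

```text
clock: 9.25
eef_pos: [479.3, -7.5, 231.0]
tcp_rot: [3.137, -0.002, 0.066]
contact_force: [0.1, -18.4, 1.3]
opening: 0.235
clock: 10.15
eef_pos: [486.9, -127.8, 231.4]
tcp_rot: [3.138, -0.002, 0.064]
contact_force: [-0.5, 0.2, -0.8]
opening: 0.24
```

View pics/z7.png

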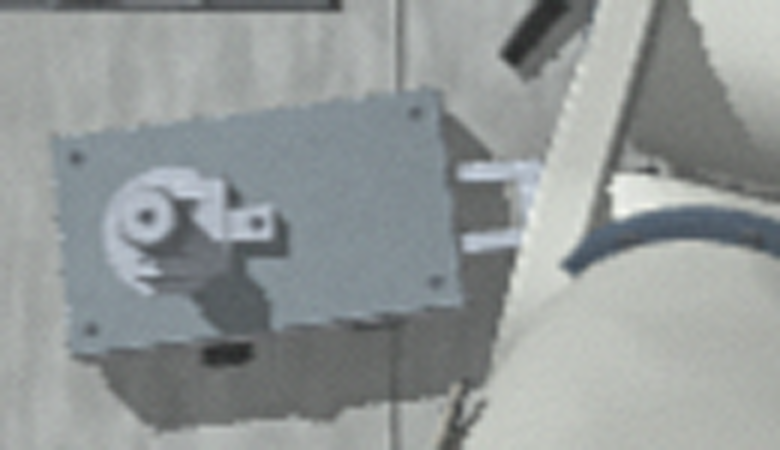

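```bash
python3 - <<'E'
from h import *
Z=lambda px,z:plane("top",(np.float64(px)+.5)/6-.5+np.array([230,190]),z)[:,:2]
s=np.array([469.4,155.5]); e=Z([(274,222),(259,222),(227,201)],62); print(e, np.hypot(*(e[0]-s)))
i=np.load("pics/t7i.npy").min(2); print(i[222:232,262:280]); print(np.load("pics/t0i.npy") if 0 else np.load("pics/top0i.npy").min(2)[222:230,284:302])
E
python3 t.py 478 -180 320 -10.4; python3 t.py 445.4 -307.7 320 -10.4
```

```text
[[472.44772566  99.13587049]
 [472.46147252 106.88531297]
 [483.39936675 123.73227681]] 56.44646779648354
[[190 188 177 176 178 136  78  85 122 133 136 134 127 129 134 135 134 136]
 [117 153 162 169 177 136  85  83 112 131 131 129 137 136 132 136 133 133]
 [117 156 174 176 174 139 104 107 131 151 155 165 170 146 133 134 134 133]
 [140 173 176 176 176 156 161 173 178 175 174 182 177 133 116 137 134 131]
 [146 176 177 178 176 154 164 178 175 154 115 123 158 126  90 120 133 134]
 [106 151 174 173 176 156 162 174 170 147 104 102 157 131  82  90 119 136]
 [ 93 113 152 180 179 159 162 178 179 175 148 159 181 134  84  82 118 134]
 [101 104 111 158 179 159 167 183 181 181 174 172 168 124  83  79 120 135]
 [103 103 105 115 118 130 117 100  96  99  92  95  98  90  84  83 122 134]
 [108 107 106 104 107 119 103  79  80  75  81  82  81  85  81  83 117 134]]
[[144 178 183 188 188 134  83  88 121 136 137 135 133 135 133 135 139 139]
 [167 188 186 187 190 152 128 128 147 159 159 160 145 137 139 133 138 133]
 [184 185 181 182 185 169 174 183 187 185 185 184 154 133 135 136 131 133]
 [188 185 181 184 186 184 187 186 186 146 115 144 137  98  95 124 139 137]
 [182 181 183 184 186 182 178 181 182 126  91 142 132  93  88 120 139 138]
 [183 183 183 185 189 183 183 184 186 163 146 167 142  93  88 123 134 138]
 [180 184 182 181 184 182 183 185 184 186 184 189 144  94  89 122 140 139]
 [185 191 182 182 182 136 101  97 104 106 106 107  92  87  90 123 137 136]]
t 10.2 pos [ 486.9 -127.2  231.4] jawyaw 3.72 tilt [ 0.0018 -0.0039 -1.    ] F [-0.   0.1 -1.2] open 0.237
shift cm [-1.22  5.24 -8.84] turn 14.12
t 10.2 pos [ 486.9 -127.2  231.4] jawyaw 3.72 tilt [ 0.0018 -0.0039 -1.    ] F [-0.   0.1 -1.2] open 0.237
shift cm [-5.3  17.77 -8.8 ] turn 14.12
```

```bash
python3 - <<'E'
from h import *
Z=lambda px,z:plane("top",(np.float64(px)+.5)/6-.5+np.array([230,190]),z)[:,:2]
P=Z([(457,172),(461,242)],63);t=P.mean(0);print(P,t)
e=P[0]-P[1];print("yaw",np.degrees(np.arctan2(e[1],e[0]))+90)
a=np.radians(93.5);h=np.array([np.cos(a),np.sin(a)]);r=t-[486.9,-127.5];print("along",r@h,"lat",h[0]*r[1]-h[1]*r[0])
d=np.load("pics/t7.npy");yy,xx=np.mgrid[212:236,304:320];p=np.c_[xx.ravel(),yy.ravel()];C=cloud("top",p,d);v=np.load("pics/t7i.npy")[p[:,1],p[:,0]].min(1);q=(v>160)&(C[:,2]>45);print(q.sum())
al=(C[:,:2]-[486.9,-127.5])@h
for k in range(95,135,8):
  w=q&(al>k)&(al<=k+8); print(k,w.sum(),np.median(C[w,2]) if w.any() else 0)
E
```

```text
[[498.0909191    4.9165757 ]
 [461.77835361   2.59106879]] [479.93463635   3.75382224]
yaw 93.66429695580361
along 131.43423268558885 lat -1.0604823173294058
115
95 23 63.65603708733124
103 12 62.90316017969951
111 14 65.05143164530762
119 12 62.3138993337609
127 3 65.2719558053875
```

The tab end is 56.4 mm from the spindle axis, where 57 mm is home. The push force also rose to 18 N against a hard stop, so the clip is home. The fork hasn't shifted in the grip. I'll take it back to the exact pose where I picked it up.

```bash
python3 -m creep '0 0 0 -3 0;0 0 1 -6 0;0 -1 4 -8.8 3;0 -2.2 7.5 -8.8 6;0 -3.4 11.5 -8.8 10;0 -4.6 15.5 -8.8 14.1;0 -5.3 17.8 -8.8 14.1;0 -5.3 17.8 -8.8 14.1;0 -5.3 17.8 -8.8 14.1;0 -5.3 17.8 -8.8 14.1;0 -5.3 17.8 -8.8 14.1' 100
python3 t.py 445.4 -307.7 214 -10.45
python3 - <<'E'
from rig import *
import cv2,numpy as np
i,d=grab_frame("top"); np.save("pics/t8i.npy",i);cv2.imwrite(f"pics/z8.png",cv2.resize(i[190:270,330:450],None,fx=6,fy=6,interpolation=cv2.INTER_CUBIC))
E
```

```text
clock: 11.3
eef_pos: [445.7, -306.7, 319.9]
tcp_rot: [3.139, -0.002, -0.18]
contact_force: [1.0, -0.3, -1.7]
opening: 0.241
t 11.3 pos [ 445.7 -306.7  319.9] jawyaw -10.29 tilt [ 0.0015 -0.0034 -1.    ] F [ 1.  -0.3 -1.7] open 0.241
shift cm [-0.03  0.07 10.59] turn 0.16
```

View pics/z8.png

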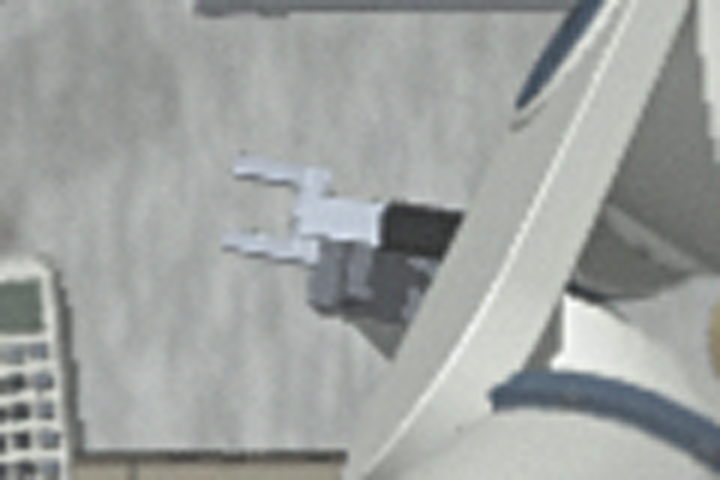

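The view matches the one taken just after lifting: prong ends at zoom (237,167) and (223,244). Lowering in two stages.

```bash
python3 -m creep '0 0 0.05 3 0.2;0 -0.03 0.1 7 0.2;0 -0.03 0.1 9.5 0.2;0 -0.03 0.1 10.4 0.2;0 -0.03 0.1 10.6 0.2;0 -0.03 0.1 10.6 0.2;0 -0.03 0.1 10.6 0.2' 100
python3 t.py 445.4 -307.7 208.6 -10.45
```

```text
clock: 12.05
eef_pos: [446.0, -308.5, 215.3]
tcp_rot: [3.137, -0.004, -0.183]
contact_force: [0.9, 0.2, -0.6]
opening: 0.236
t 12.05 pos [ 446.  -308.5  215.3] jawyaw -10.48 tilt [ 0.0035 -0.0049 -1.    ] F [ 0.9  0.2 -0.6] open 0.236
shift cm [-0.08 -0.07  0.67] turn -0.03
```

```bash
python3 -m creep '0 -0.05 -0.05 0.3 0;0 -0.05 -0.05 0.5 0;0 -0.05 -0.05 0.65 0;0 -0.05 -0.05 0.65 0;0 -0.05 -0.05 0.65 0' 40
python3 t.py 445.4 -307.7 208.6 -10.45
```

```text
clock: 12.55
eef_pos: [445.6, -307.9, 208.8]
tcp_rot: [3.137, -0.004, -0.183]
contact_force: [0.0, 0.5, -0.9]
opening: 0.238
t 12.55 pos [ 445.6 -307.9  208.8] jawyaw -10.49 tilt [ 0.0034 -0.0048 -1.    ] F [ 0.   0.5 -0.9] open 0.238
shift cm [-0.03 -0.02  0.02] turn -0.04
```

```bash
python3 -m creep '0 0 0 0.05 0;30 0 0 0.05 0;40 0 0 0.05 0;60 0 0 0.05 0;80 0 0 0.05 0;100 0 0 0.05 0;100 0 0 0.05 0;100 0 0 0.05 0;100 0 0 0.05 0;100 0 0 -1.5 0;100 0 0 -4 0;100 0 0 -8 0;100 0 0 -12 0;100 0 0 -16 0;100 0 0 -16 0' 40
python3 t.py 300 -500 380 -40
```

```text
clock: 14.05
eef_pos: [446.4, -308.1, 374.3]
tcp_rot: [3.134, -0.013, -0.183]
contact_force: [0.8, -0.5, 0.6]
opening: 1.001
t 14.05 pos [ 446.4 -308.1  374.3] jawyaw -10.48 tilt [ 0.0109 -0.01   -0.9999] F [ 0.8 -0.5  0.6] open 1.001
shift cm [-10.9   21.54  -0.54] turn 29.52
```

```bash
python3 -m creep '100 -2 4 -1 5;100 -4 8 -2 10;100 -7 14 -3 15;100 -10 20 -3 20;100 -13 25 -3 25;100 -16 30 -3 29;100 -16 30 -3 29;100 -16 30 -3 29;100 -16 30 -3 29;100 -16 30 -3 29' 40
python3 - <<'E'
from rig import *
import cv2,numpy as np
i,d=grab_frame("top"); np.save("pics/t9i.npy",i);np.save("pics/t9.npy",d);cv2.imwrite("pics/top9.png",i);cv2.imwrite(f"pics/z9.png",cv2.resize(i[195:265,235:445],None,fx=3.8,fy=3.8,interpolation=cv2.INTER_CUBIC))
E
```

```text
clock: 15.05
eef_pos: [234.5, -573.0, 403.9]
tcp_rot: [-3.141, -0.014, -0.689]
contact_force: [1.0, -0.1, 0.2]
opening: 1.001
```

View pics/z9.png

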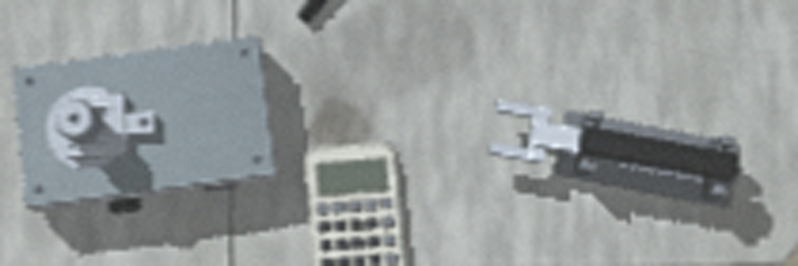

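View pics/top9.png

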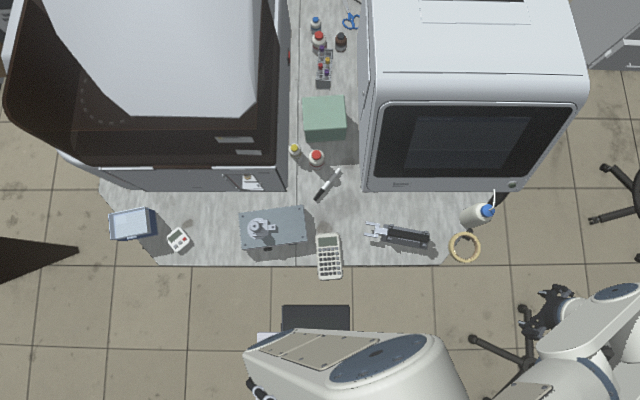

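The fork lies in both cradles, with its handle at pixels (386–429, 229–246). The clip is on the spindle at about (262,227), and the other things look unmoved. I'll check this in numbers against the first picture.

```bash
python3 - <<'E'
from h import *
for a in ("top0","t9"):
    i=np.load(f"pics/{a}i.npy");d=np.load(f"pics/{a}.npy")
    yy,xx=np.mgrid[205:265,355:445];p=np.c_[xx.ravel(),yy.ravel()];C=cloud("top",p,d);v=i[p[:,1],p[:,0]].max(1)
    b=(v<75)&(C[:,2]>55)&(C[:,2]<75);print(a,b.sum(),np.median(C[b,2]),C[b].mean(0).round(1),cv2.minAreaRect(C[b,:2].astype(np.float32)))
    r=C[b]; A=np.c_[r[:,:2]-r[:,:2].mean(0),np.ones(len(r))]; print(" slope",np.linalg.lstsq(A,r[:,2],rcond=None)[0].round(3))
a=np.load("pics/top0i.npy").astype(int);b=np.load("pics/t9i.npy").astype(int);D=(abs(a-b).max(2)>40);D[300:]=0;ys,xs=np.nonzero(D)
n,l,st,_=cv2.connectedComponentsWithStats(cv2.dilate(D.astype(np.uint8),np.ones((3,3))));print(st[1:])
yy,xx=np.mgrid[210:242,248:280];p=np.c_[xx.ravel(),yy.ravel()];C=cloud("top",p,np.load("pics/t9.npy"));s=(C[:,2]>57)&(C[:,2]<66)&(C[:,1]<124);print("clip",s.sum(),np.median(C[s,2]),C[s].min(0),C[s].max(0))
E
```

```text
top0 284 62.64710267598957 [ 444.  -310.6   62.5] ((444.52520751953125, -310.660400390625), (127.00374603271484, 21.76572036743164), 79.03234100341797)
 slope [ 4.8000e-02 -8.0000e-03  6.2481e+01]
t9 289 62.11300221338047 [ 444.6 -311.3   62.2] ((445.6023864746094, -311.1489562988281), (126.3772964477539, 22.324459075927734), 78.96501159667969)
 slope [ 8.0000e-02 -9.0000e-03  6.2163e+01]
[[317 149   3   3   9]
 [265 217  35  21 531]
 [259 222   5   7  28]
 [252 232  10   8  63]
 [384 233   3   3   9]
 [365 234   3   3   9]
 [378 235   4   7  21]
 [371 240   3   3   9]
 [389 245   3   3   9]
 [404 251   3   3   9]
 [412 252   3   3   9]
 [416 253   4   3  12]
 [536 283  49  18 551]
 [587 282  53  19 770]]
clip 41 61.40409070539158 [449.43588483 102.72942103  57.81432952] [481.0842547  123.98094027  64.82318728]
```

Everything agrees: the fork is back within 1 mm of where it started, the clip is flat and home, and no bystander has changed. Handing in.

```bash
python3 -c "
from rig import *
print(sense()['clock']);print(sign_off())"
```

```text
15.1
the job is handed in; nothing more can be done
None
```

The clip is pushed home in the spindle's groove, the fork is back in both cradles, and I handed the job in at 15.1 s. No verdict came back, so this rests on my own checks.

- **Clip:** I saw no snap peak in the force, because readings came only at the end of each move. The evidence that it is home:
  - The push force rose to 18 N with almost no further travel.
  - The clip's tab end lay 56.4 mm from the spindle axis, where 57 mm is exactly home; the camera is good to about 2 mm.
  - Its top was 61.4 mm above the bench, where 62 mm is flat on the plate.
- **Fork:** The handle is within about 1 mm and 0.1° of where it started, and at the same height within 0.5 mm. A side-to-side slope fit on the handle gave 0.08, against 0.05 before I touched it. That fit is noisy and I took the fork as upright.
- **Everything else:** Comparing the first and last top views showed no bystander moved. The gripper never came near the clip, and the arm ended clear of the bench with the gripper open.

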